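Go / no-go check of a square oak peg

ROBOT

A 6-joint arm with a two-finger parallel gripper is mounted at the origin on the work surface. World frame = base frame: x ahead of the robot, y to its left, z up, the work surface at z = 0. Lengths are in m, angles in degrees, forces in N, time in s.
With the tool pointing down it reaches from about 0.35 to 0.875 m from the base axis. Payload 4.2 kg.
Tool frame: the origin (TCP) lies midway between the tips of the shut fingers; the grasp point (between the pads) lies 19 mm behind it (r.grasp_offset is the distance from the TCP to the grasp point, in m); z points along the fingers, y is the direction in which the jaws open and shut (so a half turn about z gives the same grasp; the last joint's range is limited). The gripper opens to 87 mm and grips with 3 to 60 N. Pads are 19 mm wide; open, the fingers measure 117 mm over their backs; the gripper's body (75 mm by 190 mm) begins 51 mm behind the grasp point.
Start: joints at [-55.944, 22.042, 0.453, 0, -68.411, -14.817], TCP at [0.206, -0.59, 0.223] pointing down, gripper open.
Joint ranges: [-179.83, 179.83], [-69.29, 118.12], [-61.27, 80.66], [-181.25, 117.63], [-171.15, -9.14], [-177.46, 177.46]. Speed limits (degrees/s): [159.86, 159.86, 180, 180, 180, 180].

INTERFACE

Orientations are given as a 3x3 rotation matrix whose columns are the frame's x, y, z axes.
In Python, from station import r gives the robot as it stands.
- The arm moves only by the shell command python3 -m crank 'ROWS'. ROWS is JSON, a list of rows, each a list of 3 entries, a list of its own where there are three numbers: the closure, from -1 (fully open) to 1 (shut), so that 0 is half open, then the shift along the tool's x, y, z as a fraction of full scale, then the turn, a rotation vector about the tool's x, y, z as a fraction of full scale. In form: [[fingers, [dx, dy, dz], [wx, wy, wz]], ...]. A call has 1 to 8 rows; each row shifts and turns the commanded pose from where the row before left it, along the tool's axes as they then stand; what a row does not reach is not made up. Full scale, the value 1, is 100 mm for a shift and 45 degrees for a turn. A row lasts 1/10 s, in which the tool goes at most 50 mm and 8.59 degrees, less where a joint would pass 70% of its speed; a pose out of reach is approached as far as the arm can. A call with a number of a shift or a turn outside -1 to 1 is refused whole. A call with a gripper value outside its range is refused whole. The fingers move at their own pace and stop on an object; the grip force is fixed at half the most. Time passes only in rows, so rows that do not move let the fingers close. It gives the time, the measured TCP pose, the force and the opening at its end, in the units of the state.
- r.sense(): the state, without advancing time (a new reading comes with each control period).
- r.capture(name): name is "scene" or "top"; returns a dict with "img" (420x560x3 uint8, blue, green, red), "fx", "fy", "cx", "cy" (pixels), "R" (3x3) and "t" (3): a world point X has camera coordinates R X + t. Camera axes: x right, y down, z forward; pixel columns grow to the right and rows downward; lengths in m; the calibration is good to about 2 mm. A picture is of the moment at which its call begins. There is no depth.
- r.finish_job(): hands the job in, once; it reports no verdict.
The state is a dict: "time_s": time; "joints": joint angles; "joint_velocities": joint speeds; "effort": joint torques, N m; "tcp_pos": TCP position; "ee_rot": TCP orientation; "wrist_force": force on the tool from outside, world axes, zero at the start; "moment": the same for the moment, N m; "gripper_width": opening from 0.0 (shut) to 1.0 (fully open).
Only numpy, scipy, OpenCV 4.12 (cv2) and the standard library are available. Lean on these libraries where they do the work, as an engineer would, in place of code of your own. Each camera call takes 0.05 s, during which the arm holds its last target.

TASK

Check the dark square wooden peg in the gauge on the bench: with the peg upright and its foot near the bench, bring it into the open mouth of the jaws, feel your way, slide it all the way through the green-marked go gap (in from the mouth, not from above), then push it squarely against the red-marked no-go gap, which must stop it, and keep up a light, steady push of about 10 N for a second; never push with 25 N or more. Then lift the peg out and stand it upright in the green pass tray, let go, and leave the glue bottle, the offcut and the clamp where they are.

Things in the scene. Friction and masses are not known exactly. Their poses are not given: they have to be found in the camera images.
- peg: The peg itself: origin at the centre of its foot, z up its axis.
- peg_center (a point): Centre of the loose dark-brown square wooden peg, 22 x 22 mm in section, 110 mm long, 25 to 55 g, standing upright on the bench at the start; the point is on its axis 55 mm above its foot; z runs along the peg, x and y square to its flats. Hold it above its centre, all of the fingers at least 40 mm above the foot, to keep them clear of the gauge's jaws.
- gauge: Peg gauge screwed to the bench: wooden frame 190 x 120 x 10 mm with rigid metal jaws up to z = 45 mm, open at the top, the bench as the channel's floor. Origin: on the bench, on the frame's centre line, 90 mm from its front end; x is the sliding direction from open mouth to no-go gap, y across, z up. Sizes along x in the next entry.
- gauge_top (a point): Point above the gauge's origin at the jaw tops (z = 45 mm), gauge axes. Along x: mouth -80 to -50 mm, parallel walls 46 mm apart; go gap (green marks) -50 to -20, 24 mm wide with 1 mm chamfers at its start; then chamber 64 mm wide. All jaws together are locked up to 7 mm to either side of y = 0 (outer faces 46 mm from their middle), differing each time: not given here, feel or see it.
- gauge_nogo (a point): Mean place of the no-go gap's entrance at the jaw tops: x = +35, y = 0, z = 45 mm of the gauge, gauge axes. The two steel no-go jaws (red marks), 30 mm long, 18 mm apart, are locked anywhere within 12 mm before or behind it along x (not given here, feel or see it), centred between the other jaws. They stop the peg with its leading flat at their entrance (axis 11 mm short of it).
- pass_tray_in (a point): Centre of the inner floor of the green pass tray, fixed to the bench: open box 110 x 110 mm outside, 28 mm high, walls and floor 5 mm thick; the floor is 5 mm above the bench. The green and red trays may stand on either side.
- reject_tray_in (a point): Centre of the inner floor of the red reject tray, of the same size; not used here.
- glue: Loose white glue bottle with orange cap, 60 mm in diameter, 148 mm high, 0.3 kg; origin at the centre of its underside. Bystander.
- offcut: Loose pale wooden offcut, 50 x 90 x 30 mm; origin at the centre of its underside. Bystander.
- clamp: Loose bar clamp lying on the bench, 260 mm long along its y, 75 mm jaws towards its +x, 25 mm high; origin under the middle of its bar. Bystander.
Not all that is in view belongs to the job. Of the things that look like the peg, take the one that is farthest from the robot's base at the start. Of the things shaped like the part that bears pass_tray_in, the green one is meant.

How it is judged:
By the outcome, as a careful person would: the job done as asked, in the order asked, and still so for the second after the job is handed in, with the robot touching nothing.
It also fails if it takes over 69 s, if anything falls off the work surface, if the arm or the gripper's body presses on something with over 40 N, if the wrist force passes 120 N, or if a joint passes its speed limit or range.

## Working session

There is one attempt and no reset: what is moved stays moved. The work goes in short steps, Python scripts to look and compute and a shell command to move; the robot and the scene stay as the last step left them, time stands still between calls to the robot, and variables do not carry over. Pictures are saved under pics/ and viewed, and the job is handed in when it is done.

```bash
ls; mkdir -p pics
python3 - <<'E'
from station import r
import cv2,numpy as np
print(r.sense())
for n in("scene","top"):
    c=r.capture(n);cv2.imwrite(f"pics/{n}0.png",c["img"]);print(n,c["fx"],c["fy"],c["cx"],c["cy"],c["R"],c["t"])
E
```

```text
pics
{'time_s': 0.0, 'joints': array([-5.59448978e+01,  2.20877777e+01,  3.80658963e-01, -3.13251510e-02,
       -6.84125150e+01, -1.48186523e+01]), 'joint_velocities': array([-0.03928082, -0.00581403, -0.09355653,  0.02704018, -0.03059486,
       -0.14248462]), 'effort': array([-1.25155020e-03, -3.90663707e+01,  1.87399739e+01,  4.21970442e+00,
        1.11031780e-02, -1.69934683e-04]), 'tcp_pos': array([ 0.20576385, -0.58950953,  0.22149101]), 'ee_rot': array([[-9.44233377e-01, -3.29276131e-01, -7.48040014e-04],
       [-3.29276978e-01,  9.44231229e-01,  2.01455147e-03],
       [ 4.29790258e-05,  2.14851909e-03, -9.99997691e-01]]), 'wrist_force': array([-0.01861169,  0.18052655, -0.11918171]), 'moment': array([-0.01597257, -0.05336566,  0.02395717]), 'gripper_width': 0.9993790738657634}
scene 483.855120869827 483.855120869827 274.8497569147503 210.00004722435077 [[-0.10506507  0.99414664  0.02517498]
 [ 0.54929368  0.07911713 -0.83187555]
 [-0.82899806 -0.07357261 -0.55439092]] [ 0.13598732 -0.27369072  1.77011514]
top 445.8017687536368 445.8017687536368 282.97259718817924 214.8036528610093 [[-0.02103183 -0.99971698 -0.01111858]
 [-0.98099321  0.02278108 -0.19270013]
 [ 0.19289888  0.00685442 -0.9811947 ]] [-0.04768782  0.59864901  1.09872658]
```

View pics/scene0.png

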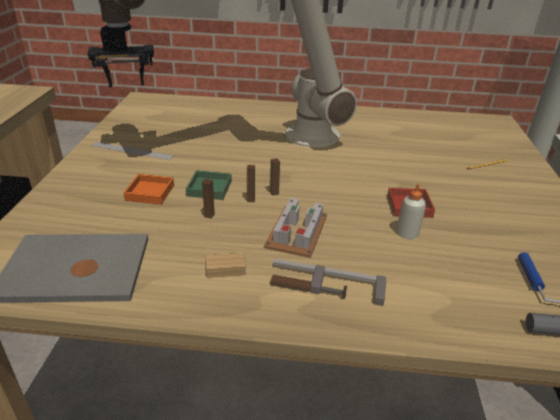

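View pics/top0.png

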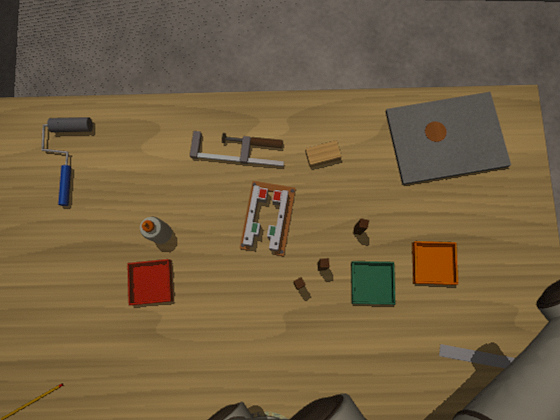

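The lookalikes for the peg are scene (208,199) / top (361,227), scene (251,184) / top (324,264), and scene (275,177) / top (299,284). The first looks farthest from the base. I'll check that with numbers and close crops.

```bash
cat > h.py <<'E'
import numpy as np,cv2
from station import r
def ray(c,u,v):
    d=c["R"].T@np.array([(u-c["cx"])/c["fx"],(v-c["cy"])/c["fy"],1]);o=-c["R"].T@c["t"];return o,d
def onz(c,u,v,z):
    o,d=ray(c,u,v);return o+d*(z-o[2])/d[2]
def proj(c,X):
    p=c["R"]@np.array(X)+c["t"];return c["fx"]*p[0]/p[2]+c["cx"],c["fy"]*p[1]/p[2]+c["cy"]
def crop(c,x0,y0,w,h,s,name):
    cv2.imwrite("pics/"+name,cv2.resize(c["img"][y0:y0+h,x0:x0+w],None,fx=s,fy=s,interpolation=cv2.INTER_CUBIC))
E
python3 - <<'E'
from h import *
t=r.capture("top");s=r.capture("scene")
print([-c["R"].T@c["t"] for c in (t,s)])
for u,v in((361,223),(324,264),(299,284)):
    p=onz(t,u,v,.11);print(p,np.hypot(p[0],p[1]),proj(s,p),proj(s,[p[0],p[1],0]))
crop(t,340,205,45,40,14,"pegtop.png")
crop(s,190,165,60,60,9,"pegscene.png")
crop(t,230,175,75,85,7,"gtop.png")
crop(s,255,190,85,70,8,"gscene.png")
E
```

```text
[array([ 0.37432452, -0.06884332,  1.19289422]), array([1.63204611, 0.01669427, 0.75023567])]
[ 0.56219784 -0.25290034  0.11      ] 0.6164616676915665 (np.float64(208.99076037743862), np.float64(180.702823156321)) (np.float64(211.01423043167432), np.float64(215.52840409571755))
[ 0.46357553 -0.15801889  0.11      ] 0.4897675378068188 (np.float64(250.5772664073038), np.float64(165.4469710167187)) (np.float64(250.67766050333665), np.float64(199.07478439282718))
[ 0.417014  -0.0961979  0.11     ] 0.42796578636675275 (np.float64(274.6054972043635), np.float64(159.25116243569283)) (np.float64(273.6798741366484), np.float64(192.3430131795785))
```

View pics/pegtop.png

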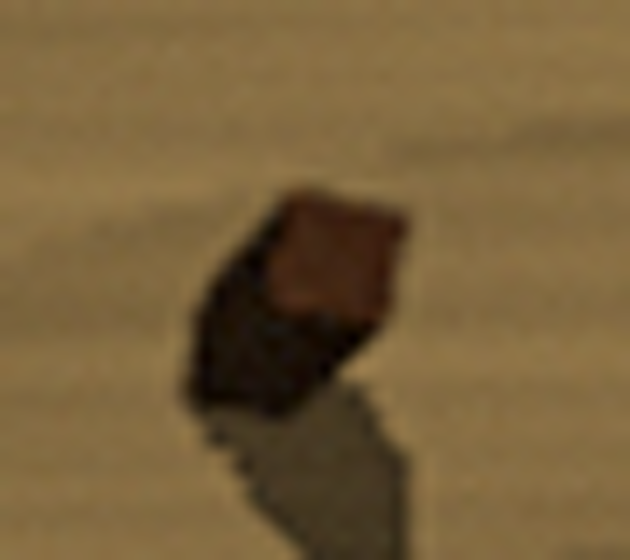

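View pics/pegscene.png

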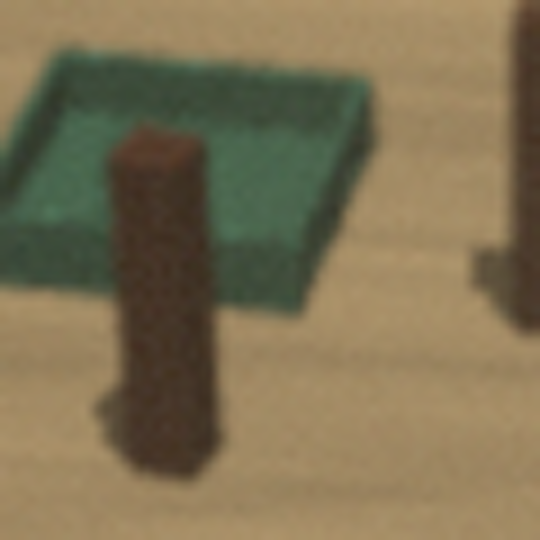

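View pics/gtop.png

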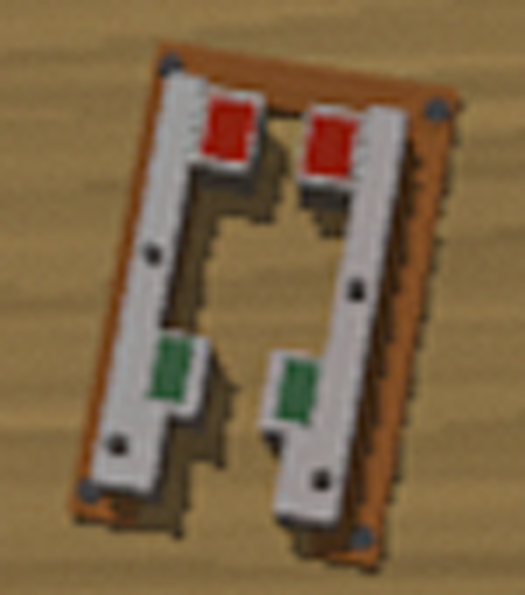

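View pics/gscene.png

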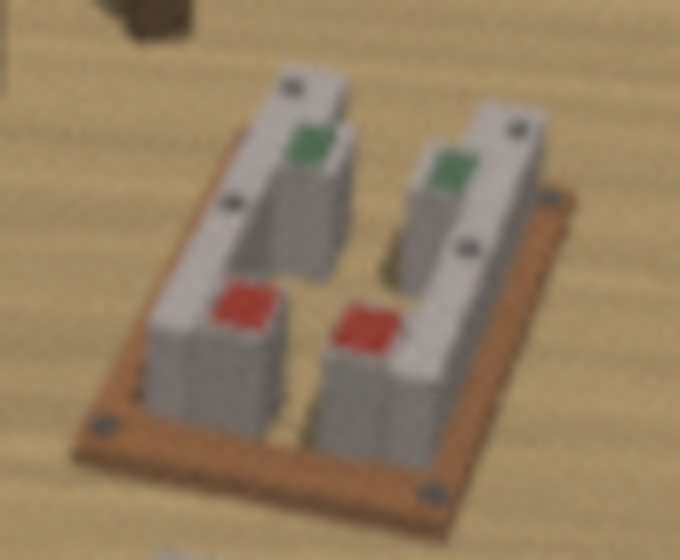

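The peg top in the top view is at about (364,223), and it is the farthest of the three at 0.62 m. The gauge mouth faces the robot and the no-go jaws are at the far end. Next I'll measure the peg and gauge geometry.

Run:
```python
from h import *
np.set_printoptions(precision=4,suppress=True)
t=r.capture("top");s=r.capture("scene")
def C(c,x0,y0,k,U,V,z): return onz(c,(U+.5)/k-.5+x0,(V+.5)/k-.5+y0,z)
# peg top
P=[C(t,340,205,14,*q,.11) for q in((293,190),(410,215),(385,325),(268,300))]
print("peg",np.mean(P,0)); 
for a,b in((0,1),(3,2),(3,0),(2,1)):
    d=P[b]-P[a];print(np.degrees(np.arctan2(d[1],d[0])),np.linalg.norm(d))
F=[C(t,230,175,7,*q,.01)for q in((160,42),(462,95),(380,572),(72,512))]
print("frame",F)
for a,b in((3,0),(2,1),(0,1),(3,2)):
    d=F[b]-F[a];print(np.degrees(np.arctan2(d[1],d[0])),np.linalg.norm(d))
xa=((F[0]+F[1])-(F[2]+F[3]))/2;xa[2]=0;L=np.linalg.norm(xa);xa/=L
m=np.mean(F,0);print("yaw",np.degrees(np.arctan2(xa[1],xa[0])))
ya=np.array([-xa[1],xa[0],0])
O=m-xa*.005  # frame from -90 to +100
O[2]=0;print("O",O)
for n,c,x0,y0,k,L in(("top",t,230,175,7,dict(lb=(165,75),rb=(407,110),rf=(335,525),lf=(92,485),lgo0=(193,415),lgo1=(210,340),rgo0=(258,430),rgo1=(271,350),ln0=(193,160),ln1=(252,172),rn0=(297,180),rn1=(350,190))),
 ("scene",s,255,190,8,dict(lf=(545,108),lgo_f=(428,143),lgo_b=(408,190),rgo_f=(357,125),rgo_b=(335,180),ln0=(395,308),ln1=(335,300),rn1=(285,290),rn0=(232,280),rf=(280,65),lb=(437,378),rb=(148,325)))):
    for kk,q in L.items():
        p=C(c,x0,y0,k,*q,.045)-O;print(n,kk,1000*p@xa,1000*p@ya)
# trays by colour
hsv=cv2.cvtColor(t["img"],cv2.COLOR_BGR2HSV)
mk=cv2.inRange(hsv,(60,80,30),(95,255,255));nn,lab,st,ce=cv2.connectedComponentsWithStats(mk)
for i in range(1,nn):
    if st[i,4]>500:
        cn,_=cv2.findContours((lab==i).astype(np.uint8),0,2);b=cv2.minAreaRect(cn[0]);print(b,onz(t,*b[0],.028),[onz(t,*q,.028)[:2] for q in cv2.boxPoints(b)])
```

```text
peg [ 0.5622 -0.2597  0.11  ]
-103.69737402639475 0.020904203976363254
-103.64210113422801 0.020834024920885697
-15.590611994772088 0.020285244101576002
-15.790802275554608 0.020267599171711236
frame [array([0.7047, 0.0213, 0.01  ]), array([ 0.6804, -0.0966,  0.01  ]), array([ 0.4946, -0.0606,  0.01  ]), array([0.5201, 0.0563, 0.01  ])]
-10.740707342329037 0.18788909778312973
-10.97519208155644 0.18926619645095932
-101.63561672262749 0.12039098547245276
-102.30004697681467 0.11964603265117335
yaw -10.858377796975137
O [ 0.595  -0.0189  0.    ]
top lb 78.55420021514136 51.50681506423336
top rb 80.20518310543748 -41.48945433060183
top rf -79.88442378206692 -41.422162710623624
top lf -80.21048950259457 49.9086676779971
top lgo0 -48.200530592368615 17.66237702532139
top lgo1 -19.27032793960345 16.454793851979932
top rgo0 -49.730674275657215 -7.178744528703056
top rgo1 -19.224007788611548 -6.697485820629916
top ln0 47.661837875673 35.07202230842309
top ln1 46.76324773595608 12.247787537839159
top rn0 46.51850831369678 -5.0536872500043835
top rn1 46.010559410727865 -25.438984263243213
scene lf -80.80642268297146 52.14269141280374
scene lgo_f -46.90636515900746 19.751009816618637
scene lgo_b -17.575276703039286 20.14584114298828
scene rgo_f -49.78667199269368 -5.366382516630671
scene rgo_b -15.448791655999104 -3.9272520612955413
scene ln0 47.76644758935847 32.09571873370518
scene ln1 49.70510997770518 13.24212293461371
scene rn1 49.59428223637057 -3.0117479712463933
scene rn0 49.78939373153506 -20.262640381554128
scene rf -77.61190139447824 -39.7752979652379
scene lb 79.01021306310092 53.07206500006994
scene rb 81.31474923030657 -38.241918852897086
((373.0, 283.0), (42.0, 42.0), 90.0) [ 0.4187 -0.2891  0.028 ] [array([ 0.4739, -0.2378]), array([ 0.4715, -0.3469]), array([ 0.3645, -0.3395]), array([ 0.3668, -0.2324])]
```

```bash
cat >> h.py <<'E'
np.set_printoptions(precision=4,suppress=True)
def to(x,y,z,yaw=None):
    """tool-frame shift (units of 100mm) to reach; yaw: desired heading of tool y (mod 180)"""
    q=r.sense();R=q["ee_rot"];d=np.array([x,y,z])-q["tcp_pos"]
    print("t",q["time_s"],"tcp",q["tcp_pos"],"F",q["wrist_force"],"w",q["gripper_width"],"J",q["joints"].round(1))
    print("shift tool",(R.T@d)*10,"n40mm",np.linalg.norm(d)/.04, "yaw_y",np.degrees(np.arctan2(R[1,1],R[0,1])),"tilt",R[:,2])
    if yaw is not None:
        a=np.degrees(np.arctan2(R[1,1],R[0,1]));e=(yaw-a+90)%180-90;print("wz total",-e/45,"deg",e)
E
python3 -m crank '[[-1,[0,0,0],[0,0,-0.178]],[-1,[0,0,0],[0,0,-0.178]],[-1,[0,0,0],[0,0,-0.178]],[-1,[0,0,0],[0,0,-0.178]],[-1,[0,0,0],[0,0,-0.178]],[-1,[0,0,0],[0,0,-0.178]],[-1,[0,0,0],[0,0,-0.178]]]'
python3 -c "
from h import *
to(.5622,-.2597,.16,-14.7)"
```

```text
time_s: 1.0
tcp_pos: [0.2059, -0.59, 0.2224]
ee_rot: [[-0.248, -0.969, -0.0], [-0.969, 0.248, 0.0], [-0.0, 0.0, -1.0]]
wrist_force: [0.3, 0.3, 0.8]
gripper_width: 1.0
t 1.0 tcp [ 0.2059 -0.59    0.2224] F [0.2592 0.2588 0.7919] w 1.0003480562277376 J [-55.9  22.    0.4  -0.  -68.4  41.6]
shift tool [-4.0832 -2.6323  0.6247] n40mm 12.245421206744814 yaw_y 165.63954677568873 tilt [-0.0001  0.0002 -1.    ]
wz total 0.007545483904193715 deg -0.33954677568871716
```

```bash
python3 -m crank '[[-1,[-0.34,-0.22,0],[0,0,0]],[-1,[-0.34,-0.22,0],[0,0,0]],[-1,[-0.34,-0.22,0],[0,0,0]],[-1,[-0.34,-0.22,0],[0,0,0]],[-1,[-0.34,-0.22,0],[0,0,0]],[-1,[-0.34,-0.22,0],[0,0,0]]]'
python3 -m crank '[[-1,[-0.34,-0.22,0],[0,0,0]],[-1,[-0.34,-0.22,0],[0,0,0]],[-1,[-0.34,-0.22,0],[0,0,0]],[-1,[-0.34,-0.22,0],[0,0,0]],[-1,[-0.34,-0.22,0],[0,0,0]],[-1,[-0.34,-0.22,0],[0,0,0.008]],[-1,[0,0,0],[0,0,0]]]'
python3 -c "
from h import *
to(.5622,-.2597,.05,-14.7)
c=r.capture('top');crop(c,310,170,100,100,6,'a1.png')
c=r.capture('scene');crop(c,160,120,100,110,5,'a2.png')"
```

```text
time_s: 1.6
tcp_pos: [0.3864, -0.4249, 0.2227]
ee_rot: [[-0.254, -0.967, 0.0], [-0.967, 0.254, -0.0], [0.0, -0.0, -1.0]]
wrist_force: [1.0, -1.3, 0.2]
gripper_width: 1.001
time_s: 2.3
tcp_pos: [0.5679, -0.2593, 0.2219]
ee_rot: [[-0.255, -0.967, 0.001], [-0.967, 0.255, 0.0], [-0.0, -0.001, -1.0]]
wrist_force: [0.3, -0.4, 0.1]
gripper_width: 1.0
t 2.3 tcp [ 0.5679 -0.2593  0.2219] F [ 0.2579 -0.3529  0.0842] w 0.9998958752424949 J [ -9.7  22.    0.3  -0.  -68.3  -5. ]
shift tool [0.0186 0.0549 1.7188] n40mm 4.299492244811388 yaw_y 165.22901071115538 tilt [ 0.0006  0.0002 -1.    ]
wz total -0.0015775397521028682 deg 0.07098928884462907
```

View pics/a2.png

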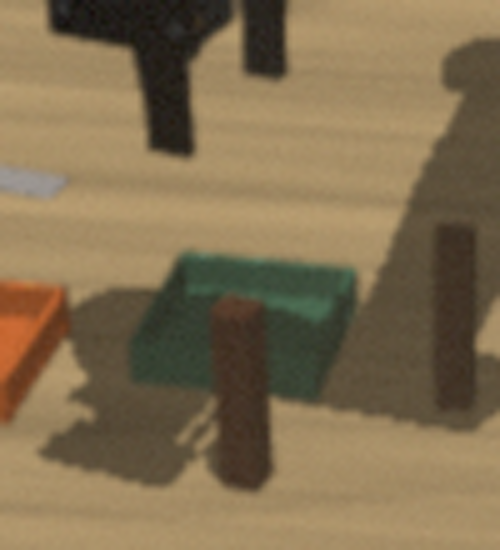

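```bash
python3 -m crank '[[-1,[0.02,0.055,0.3],[0,0,0]],[-1,[0,0,0.3],[0,0,0]],[-1,[0,0,0.3],[0,0,0]],[-1,[0,0,0],[0,0,0]]]'
python3 -c "
from h import *
to(.5622,-.2597,.05,-14.7)
c=r.capture('scene');print(proj(c,r.sense()['tcp_pos']));crop(c,160,120,100,110,5,'a3.png')
c=r.capture('top');print(proj(c,r.sense()['tcp_pos']));crop(c,310,170,100,100,6,'a4.png')"
```

```text
time_s: 2.8
tcp_pos: [0.5548, -0.2629, 0.1283]
ee_rot: [[-0.262, -0.965, -0.009], [-0.965, 0.262, 0.003], [-0.001, 0.01, -1.0]]
wrist_force: [-0.6, 0.4, -1.1]
gripper_width: 0.999
t 2.8 tcp [ 0.5548 -0.2629  0.1283] F [-0.6157  0.4475 -1.1448] w 0.9994607385419628 J [-10.3  25.8  -8.   -0.1 -56.8  -4.8]
shift tool [-0.0501 -0.0703  0.7823] n40mm 1.96753816830662 yaw_y 164.79746155590962 tilt [-0.0094  0.0031 -1.    ]
wz total -0.011167520979786459 deg 0.5025384440903906
(np.float64(204.9611552285723), np.float64(172.33414507594807))
(np.float64(367.21869530964733), np.float64(222.7072309092887))
```

View pics/a3.png

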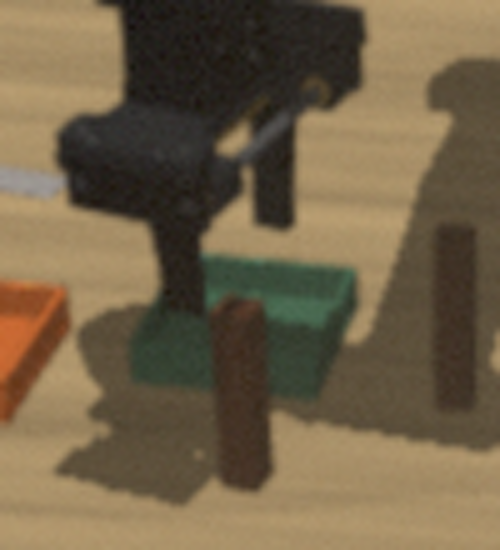

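View pics/a4.png

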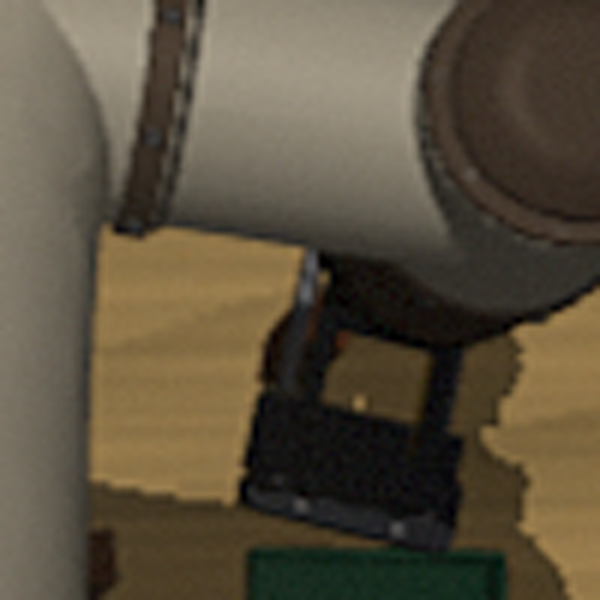

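```bash
python3 -m crank '[[-1,[0,0,0],[0,0,0]],[-1,[0,0,0],[0,0,0]]]'
python3 -c "
from h import *
to(.5622,-.2597,.05,-14.7)"
```

```text
time_s: 3.1
tcp_pos: [0.5599, -0.2634, 0.1347]
ee_rot: [[-0.26, -0.966, 0.004], [-0.966, 0.26, -0.001], [0.0, -0.004, -1.0]]
wrist_force: [0.1, -0.6, 0.5]
gripper_width: 1.001
t 3.1 tcp [ 0.5599 -0.2634  0.1347] F [ 0.1251 -0.5672  0.4739] w 1.0005364602582523 J [-10.2  25.5  -7.5   0.  -56.8  -4.9]
shift tool [-0.0417 -0.0089  0.8467] n40mm 2.1194408453671065 yaw_y 164.93995992539385 tilt [ 0.0037 -0.001  -1.    ]
wz total -0.008000890546803576 deg 0.36004007460616094
```

```bash
python3 -m crank '[[-1,[-0.04,0,0],[0,0,-0.008]],[-1,[0,0,0],[0,0,0]],[-1,[0,0,0.2],[0,0,0]],[-1,[0,0,0.25],[0,0,0]],[-1,[0,0,0.25],[0,0,0]],[-1,[0,0,0.12],[0,0,0]],[-1,[0,0,0],[0,0,0]],[-1,[0,0,0],[0,0,0]]]'
python3 -c "
from h import *
to(.5622,-.2597,.05,-14.7)
c=r.capture('scene');crop(c,160,120,100,110,5,'a5.png')"
```

```text
time_s: 3.9
tcp_pos: [0.5608, -0.2592, 0.0514]
ee_rot: [[-0.253, -0.967, 0.001], [-0.967, 0.253, -0.001], [0.0, -0.001, -1.0]]
wrist_force: [0.3, -0.3, -0.3]
gripper_width: 0.998
t 3.9 tcp [ 0.5608 -0.2592  0.0514] F [ 0.2911 -0.3376 -0.3221] w 0.9979274390037767 J [ -9.8  30.7 -12.4   0.  -46.8  -4.9]
shift tool [ 0.0013 -0.0149  0.0137] n40mm 0.0508547481219061 yaw_y 165.34518340634412 tilt [ 0.0012 -0.0007 -1.    ]
wz total 0.0010040756965357409 deg -0.045183406344108334
```

View pics/a5.png

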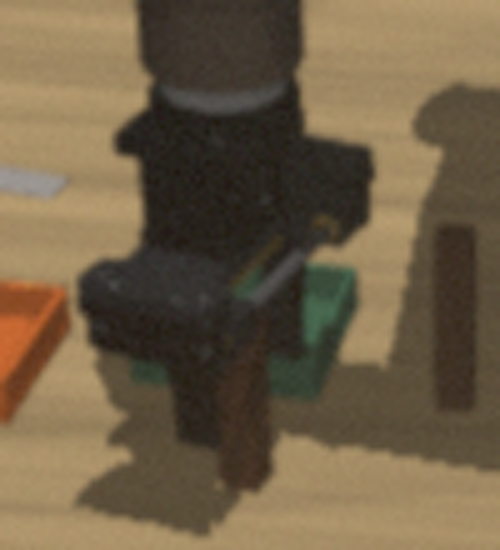

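```bash
python3 -c "
from h import *
c=r.capture('scene');p=r.sense()['tcp_pos']
a=np.radians(-14.7);n=p+.05*np.array([np.cos(a),np.sin(a),0])
for q in(p,n,[.5622,-.2597,.05],[.5622,-.2597,0],[.5622,-.2597,.11]):
  u,v=proj(c,q);print((u-160+.5)*5-.5,(v-120+.5)*5-.5)"
```

```text
241.12228556792456 397.28070406698333
196.58827619301601 444.81328921002216
240.09034479048577 401.54267440962315
244.83119396720352 478.6501522806658
234.12645651487122 304.5430935126636
```

```bash
python3 -m crank '[[1,[0,0,0],[0,0,0]],[1,[0,0,0],[0,0,0]],[1,[0,0,0],[0,0,0]],[1,[0,0,0],[0,0,0]],[1,[0,0,0],[0,0,0]],[1,[0,0,0],[0,0,0]],[1,[0,0,0],[0,0,0]],[1,[0,0,0],[0,0,0]]]'
python3 -c "
from h import *
to(.5622,-.2597,.05,-11)"
```

```text
time_s: 4.8
tcp_pos: [0.56, -0.259, 0.0505]
ee_rot: [[-0.254, -0.967, -0.0], [-0.967, 0.254, 0.0], [0.0, 0.0, -1.0]]
wrist_force: [-0.5, 0.1, 0.1]
gripper_width: 0.358
t 4.8 tcp [ 0.56   -0.259   0.0505] F [-0.5084  0.1439  0.0525] w 0.3576531387648591 J [ -9.8  30.8 -12.5  -0.  -46.7  -4.9]
shift tool [ 0.0014 -0.0232  0.0049] n40mm 0.05943457353228714 yaw_y 165.30952143513957 tilt [-0.0001  0.     -1.    ]
wz total -0.08201063477467617 deg 3.6904785648604275
```

```bash
python3 -m crank '[[1,[0,0,0],[0,0,0]],[1,[0,0,0],[0,0,0]],[1,[0,0,0],[0,0,0]]]'
```

```text
time_s: 5.1
tcp_pos: [0.56, -0.259, 0.0505]
ee_rot: [[-0.254, -0.967, 0.0], [-0.967, 0.254, 0.0], [-0.0, -0.0, -1.0]]
wrist_force: [-0.4, -0.2, 0.3]
gripper_width: 0.248
```

```bash
python3 -m crank '[[1,[0,0,-0.1],[0,0,0]],[1,[0,0,-0.25],[0,0,0]],[1,[0,0,-0.25],[0,0,0]],[1,[0,0,0],[0,0,-0.09]],[1,[0,0,0],[0,0,0]],[1,[0,0,0],[0,0,0]]]'
python3 -c "
from h import *
to(.488,.0073,.11,-11.2)"
```

```text
time_s: 5.7
tcp_pos: [0.5596, -0.2588, 0.1106]
ee_rot: [[-0.186, -0.983, -0.0], [-0.983, 0.186, 0.0], [-0.0, 0.001, -1.0]]
wrist_force: [0.5, 0.1, -1.2]
gripper_width: 0.253
t 5.7 tcp [ 0.5596 -0.2588  0.1106] F [ 0.4766  0.0529 -1.1792] w 0.2529016074916295 J [ -9.8  26.8  -9.2  -0.  -54.   -0.9]
shift tool [-2.4815  1.1993  0.0071] n40mm 6.890288533866336 yaw_y 169.26983710989415 tilt [-0.0005  0.0003 -1.    ]
wz total 0.010440824664314303 deg -0.4698371098941436
```

```bash
python3 -m crank '[[1,[-0.2,0.1,0],[0,0,0]],[1,[-0.34,0.165,0],[0,0,0]],[1,[-0.36,0.17,0],[0,0,0]],[1,[-0.36,0.17,0],[0,0,0]],[1,[-0.36,0.17,0],[0,0,0]],[1,[-0.36,0.17,0],[0,0,0]],[1,[-0.3,0.15,0],[0,0,0.01]],[1,[-0.2,0.105,0],[0,0,0]]]'
python3 -m crank '[[1,[0,0,0],[0,0,0]],[1,[0,0,0],[0,0,0]],[1,[0,0,0],[0,0,0]]]'
python3 -c "
from h import *
to(.488,.0073,.11,-11.2)
c=r.capture('scene');crop(c,230,120,110,130,5,'b1.png')"
```

```text
time_s: 6.5
tcp_pos: [0.4869, 0.0086, 0.1102]
ee_rot: [[-0.192, -0.981, -0.001], [-0.981, 0.192, -0.0], [0.001, 0.001, -1.0]]
wrist_force: [0.9, -0.3, 0.2]
gripper_width: 0.251
time_s: 6.8
tcp_pos: [0.4881, 0.0063, 0.1103]
ee_rot: [[-0.194, -0.981, -0.001], [-0.981, 0.194, -0.0], [0.0, 0.001, -1.0]]
wrist_force: [-0.6, -0.2, -0.3]
gripper_width: 0.25
t 6.8 tcp [0.4881 0.0063 0.1103] F [-0.5847 -0.2347 -0.3044] w 0.2501525685337329 J [ 19.8  15.7 -27.3   0.  -47.  -31. ]
shift tool [-0.01   0.003  0.003] n40mm 0.02710043073630074 yaw_y 168.84147067914682 tilt [-0.0006 -0.0003 -1.    ]
wz total 0.0009215706477069337 deg -0.04147067914681202
```

View pics/b1.png

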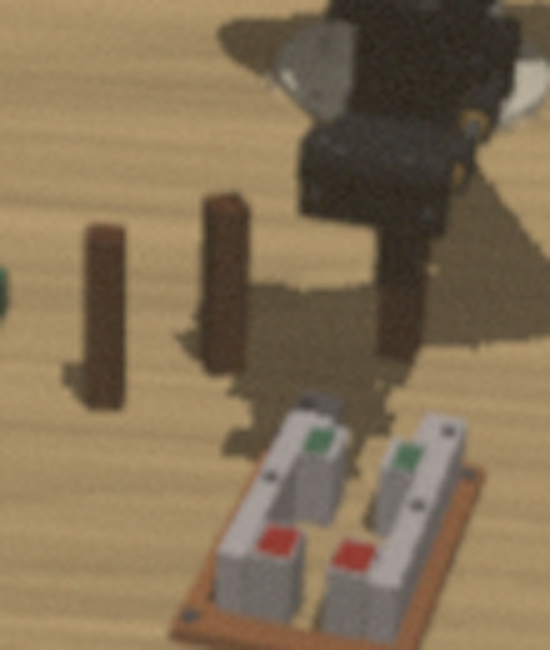

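```bash
python3 -m crank '[[1,[-0.01,0,0.1],[0,0,0]],[1,[0,0,0.2],[0,0,0]],[1,[0,0,0.2],[0,0,0]],[1,[0,0,0.06],[0,0,0]],[1,[0,0,0],[0,0,0]],[1,[0,0,0],[0,0,0]],[1,[0,0,0],[0,0,0]]]'
python3 -c "
from h import *
to(.488,.0073,.0545,-11.2)
c=r.capture('scene');crop(c,230,120,110,130,5,'b2.png')
c=r.capture('top');crop(c,220,160,100,130,5,'b3.png')"
```

```text
time_s: 7.55
tcp_pos: [0.489, 0.008, 0.0553]
ee_rot: [[-0.192, -0.981, 0.002], [-0.981, 0.192, 0.0], [-0.001, -0.002, -1.0]]
wrist_force: [-0.4, 0.2, -0.3]
gripper_width: 0.253
t 7.55 tcp [0.489  0.008  0.0553] F [-0.3889  0.1656 -0.2734] w 0.2530218564640776 J [ 20.   20.4 -30.7   0.  -38.8 -31.1]
shift tool [0.0092 0.0081 0.0084] n40mm 0.03724958191859067 yaw_y 168.90889815292851 tilt [ 0.0018  0.0005 -1.    ]
wz total 0.002419958953966746 deg -0.10889815292850358
```

View pics/b2.png

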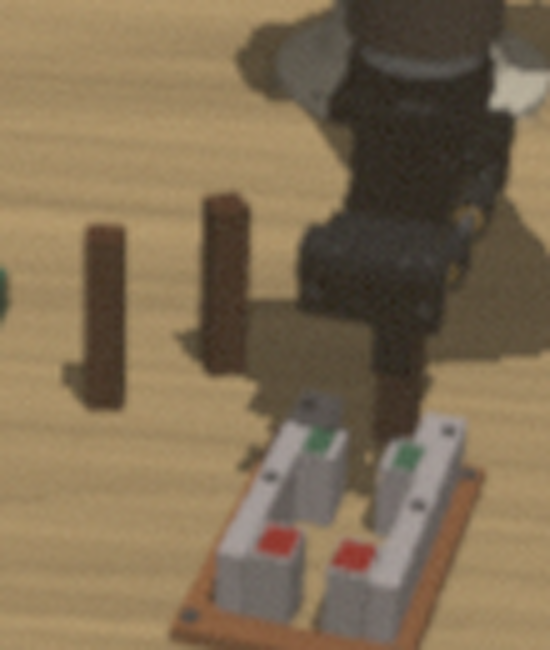

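View pics/b3.png

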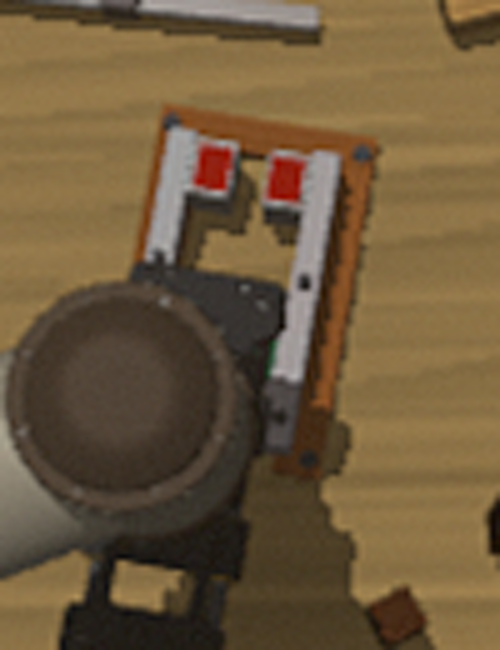

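```bash
python3 -m crank '[[1,[0.005,-0.1,0.005],[0,0,0]],[1,[0,-0.15,0],[0,0,0]],[1,[0,-0.15,0],[0,0,0]],[1,[0,-0.05,0],[0,0,0]],[1,[0,0,0],[0,0,0]],[1,[0,0,0],[0,0,0]]]'
cat >> h.py <<'E'
O=np.array([.595,-.0189,0]);g=np.radians(-11.2);xa=np.array([np.cos(g),np.sin(g),0]);ya=np.array([-xa[1],xa[0],0])
def G():
    q=r.sense();p=(q["tcp_pos"]-O)*1000;f=q["wrist_force"];R=q["ee_rot"]
    print("t",q["time_s"],"Gx %.2f Gy %.2f z %.2f"%(p@xa,p@ya,p[2]),"Fx %.1f Fy %.1f Fz %.1f"%(f@xa,f@ya,f[2]),"M",q["moment"]@xa,q["moment"]@ya,"yaw",np.degrees(np.arctan2(-R[1,1],-R[0,1])),"tilt",R[:,2],"w",q["gripper_width"])
E
python3 -c "
from h import *
G()"
```

```text
time_s: 8.25
tcp_pos: [0.5317, -0.0013, 0.0539]
ee_rot: [[-0.193, -0.981, -0.001], [-0.981, 0.193, -0.0], [0.0, 0.001, -1.0]]
wrist_force: [0.7, -0.7, -0.6]
gripper_width: 0.254
t 8.25 Gx -65.49 Gy 4.93 z 53.86 Fx 0.8 Fy -0.6 Fz -0.6 M -0.029299183392248546 0.06893701543471138 yaw -11.11063779858234 tilt [-0.0009 -0.     -1.    ] w 0.2537847385531496
```

```bash
python3 -m crank '[[1,[-0.05,0,0],[0,0,0]],[1,[-0.04,0,0],[0,0,0]],[1,[0,0,0],[0,0,0]],[1,[0,0,0],[0,0,0]]]' >/dev/null;python3 -c "
from h import *
G()"
python3 -m crank '[[1,[-0.01,0,0],[0,0,0]],[1,[0,0,0],[0,0,0]]]' >/dev/null;python3 -c "
from h import *
G()"
python3 -m crank '[[1,[-0.01,0,0],[0,0,0]],[1,[0,0,0],[0,0,0]]]' >/dev/null;python3 -c "
from h import *
G()"
```

```text
t 8.65 Gx -65.15 Gy 14.48 z 54.14 Fx 0.5 Fy -0.5 Fz 0.3 M -0.03642811848893527 0.029103027887117827 yaw -11.05166589930028 tilt [-0.  0. -1.] w 0.2508559706368006
t 8.85 Gx -65.01 Gy 15.23 z 54.08 Fx -0.9 Fy -0.9 Fz 0.6 M -0.026887669393816448 0.05666270706275248 yaw -11.08526136426578 tilt [ 0.  0. -1.] w 0.2510018882384445
t 9.05 Gx -64.95 Gy 16.21 z 54.03 Fx -0.7 Fy -1.0 Fz 0.3 M 0.009747147955289841 0.14448536058298572 yaw -11.091447228798936 tilt [ 0.  0. -1.] w 0.2510888454429609
```

```bash
for i in 1; do python3 -m crank '[[1,[-0.005,0,0],[0,0,0]],[1,[0,0,0],[0,0,0]]]' >/dev/null;python3 -c "
from h import *
G()"; done
python3 -m crank '[[1,[-0.005,0,0],[0,0,0]],[1,[0,0,0],[0,0,0]]]' >/dev/null;python3 -c "
from h import *
G()"
python3 -m crank '[[1,[-0.005,0,0],[0,0,0]],[1,[0,0,0],[0,0,0]]]' >/dev/null;python3 -c "
from h import *
G()"
```

```text
t 9.25 Gx -64.96 Gy 16.67 z 54.03 Fx 0.4 Fy -0.8 Fz 0.3 M 0.028954806897736194 0.0929523650599758 yaw -11.094391099191698 tilt [-0.  0. -1.] w 0.2519484983054548
t 9.45 Gx -65.01 Gy 17.01 z 54.03 Fx 0.2 Fy -1.3 Fz -0.6 M -0.28365555958031907 0.016816506325763016 yaw -11.088107490414204 tilt [-0.0003 -0.0003 -1.    ] w 0.24813672725073774
t 9.65 Gx -65.00 Gy 17.10 z 54.06 Fx 1.1 Fy -3.7 Fz -1.0 M -1.1897288643932342 -0.28421637108104447 yaw -11.082441313388603 tilt [-0.0005 -0.0008 -1.    ] w 0.25496930514037325
```

```bash
python3 -m crank '[[1,[0.05,0,0],[0,0,0]],[1,[0.12,0,0],[0,0,0]],[1,[0.055,0,0],[0,0,0]],[1,[0,0,0],[0,0,0]],[1,[0,0,0],[0,0,0]]]' >/dev/null;python3 -c "
from h import *
G()"
python3 -m crank '[[1,[0.01,0,0],[0,0,0]],[1,[0,0,0],[0,0,0]]]' >/dev/null;python3 -c "
from h import *
G()"
python3 -m crank '[[1,[0.005,0,0],[0,0,0]],[1,[0,0,0],[0,0,0]]]' >/dev/null;python3 -c "
from h import *
G()"
python3 -m crank '[[1,[0.005,0,0],[0,0,0]],[1,[0,0,0],[0,0,0]]]' >/dev/null;python3 -c "
from h import *
G()"
```

```text
t 10.15 Gx -64.83 Gy -5.07 z 54.12 Fx -0.7 Fy -0.1 Fz -0.1 M 0.040482981516703306 0.029289487695003856 yaw -11.127702790338756 tilt [ 0.0003  0.0002 -1.    ] w 0.2522364200001854
t 10.35 Gx -64.90 Gy -5.73 z 54.06 Fx 0.0 Fy 0.5 Fz -0.5 M -0.0042986537451529 0.05428868075974736 yaw -11.081600420880648 tilt [ 0.0001  0.     -1.    ] w 0.25201608966199684
t 10.55 Gx -64.94 Gy -6.23 z 54.02 Fx 0.0 Fy 0.4 Fz -0.3 M 0.054753511215425724 0.08878766306103972 yaw -11.07806781603775 tilt [-0.  0. -1.] w 0.2492662426966932
t 10.75 Gx -64.95 Gy -6.80 z 54.06 Fx -0.1 Fy -1.0 Fz -0.3 M 0.007237609871625812 0.10581043090397296 yaw -11.086994818900953 tilt [ 0.  0. -1.] w 0.25342874835543305
```

```bash
python3 -m crank '[[1,[0.005,0,0],[0,0,0]],[1,[0,0,0],[0,0,0]]]' >/dev/null;python3 -c "
from h import *
G()"
python3 -m crank '[[1,[0.005,0,0],[0,0,0]],[1,[0,0,0],[0,0,0]]]' >/dev/null;python3 -c "
from h import *
G()"
python3 -m crank '[[1,[0.003,0,0],[0,0,0]],[1,[0,0,0],[0,0,0]]]' >/dev/null;python3 -c "
from h import *
G()"
```

```text
t 10.95 Gx -64.91 Gy -7.06 z 54.04 Fx -0.4 Fy 1.3 Fz -0.6 M 0.555527214758667 0.2306445265025084 yaw -11.09833599169861 tilt [ 0.0002  0.0004 -1.    ] w 0.2529758640185568
t 11.15 Gx -64.88 Gy -7.11 z 54.08 Fx -2.2 Fy 4.8 Fz 0.8 M 1.5738683109174476 0.6007631862169479 yaw -11.092061297688662 tilt [ 0.0006  0.001  -1.    ] w 0.24912588102886982
t 11.35 Gx -64.86 Gy -7.15 z 54.09 Fx -2.6 Fy 6.3 Fz -0.1 M 1.921324228328586 0.7708261177417213 yaw -11.091166563037461 tilt [ 0.0008  0.0012 -1.    ] w 0.24756693416245223
```

```bash
python3 -m crank '[[1,[-0.08,0,0],[0,0,0]],[1,[-0.047,0,0],[0,0,0]],[1,[0,0,0],[0,0,0]],[1,[0,0,0],[0,0,0]],[1,[0,0,0],[0,0,0]]]' >/dev/null;python3 -c "
from h import *
G()"
```

```text
t 11.85 Gx -65.06 Gy 4.32 z 53.96 Fx 0.2 Fy 0.8 Fz -0.0 M -0.014997397629851805 0.09693163500737369 yaw -11.09809126608027 tilt [-0.0004 -0.0002 -1.    ] w 0.25153216878391194
```

```bash
python3 -m crank '[[1,[-0.006,-0.02,0],[0,0,0]],[1,[0,0,0],[0,0,0]],[1,[0,0,0],[0,0,0]]]' >/dev/null;python3 -c "
from h import *
G()"
python3 -m crank '[[1,[0,-0.02,0],[0,0,0]],[1,[0,-0.01,0],[0,0,0]],[1,[0,0,0],[0,0,0]]]' >/dev/null;python3 -c "
from h import *
G()"
python3 -m crank '[[1,[0,-0.01,0],[0,0,0]],[1,[0,-0.01,0],[0,0,0]],[1,[0,0,0],[0,0,0]]]' >/dev/null;python3 -c "
from h import *
G()"
```

```text
t 12.15 Gx -62.87 Gy 5.10 z 54.05 Fx 0.3 Fy 0.6 Fz 0.1 M -0.020163377452909012 0.128526478266759 yaw -11.099544173105887 tilt [ 0. -0. -1.] w 0.2501520620310468
t 12.45 Gx -59.72 Gy 5.22 z 54.05 Fx 0.2 Fy 0.5 Fz -0.6 M -0.02729152748023354 0.08150171389610632 yaw -11.092323114876763 tilt [ 0.0002  0.     -1.    ] w 0.2535461422752666
t 12.75 Gx -57.78 Gy 5.20 z 54.05 Fx 0.2 Fy -0.3 Fz 0.0 M 0.0018275367627670139 0.10812446199774627 yaw -11.091849164988815 tilt [ 0.0001  0.     -1.    ] w 0.24949735746449503
```

```bash
python3 -m crank '[[1,[0.002,-0.02,0],[0,0,0]],[1,[0,-0.02,0],[0,0,0]],[1,[0,0,0],[0,0,0]]]' >/dev/null;python3 -c "
from h import *
G()"
python3 -m crank '[[1,[0,-0.02,0],[0,0,0]],[1,[0,-0.03,0],[0,0,0]],[1,[0,0,0],[0,0,0]]]' >/dev/null;python3 -c "
from h import *
G()"
python3 -m crank '[[1,[0,-0.03,0],[0,0,0]],[1,[0,-0.02,0],[0,0,0]],[1,[0,0,0],[0,0,0]]]' >/dev/null;python3 -c "
from h import *
G()"
```

```text
t 13.05 Gx -53.58 Gy 5.05 z 54.07 Fx -0.8 Fy 0.2 Fz -0.3 M -0.013110990045160932 0.05452411342414191 yaw -11.094759691165784 tilt [ 0.0003  0.     -1.    ] w 0.2542891396523417
t 13.35 Gx -48.41 Gy 5.10 z 54.10 Fx -0.0 Fy -0.3 Fz -0.7 M 0.006424198183826859 0.10400897982439593 yaw -11.089562532081493 tilt [ 0.0005  0.     -1.    ] w 0.2515169856666052
t 13.65 Gx -43.57 Gy 5.07 z 54.05 Fx 0.2 Fy 0.5 Fz -1.2 M -0.0011461457793323915 0.14343371551276327 yaw -11.093684674883615 tilt [ 0.0003  0.     -1.    ] w 0.24946636539207254
```

```bash
python3 -m crank '[[1,[0,-0.03,0],[0,0,0]],[1,[0,-0.03,0],[0,0,0]],[1,[0,0,0],[0,0,0]]]' >/dev/null;python3 -c "
from h import *
G()"
python3 -m crank '[[1,[0,-0.03,0],[0,0,0]],[1,[0,-0.03,0],[0,0,0]],[1,[0,0,0],[0,0,0]]]' >/dev/null;python3 -c "
from h import *
G()"
python3 -m crank '[[1,[0,-0.03,0],[0,0,0]],[1,[0,-0.03,0],[0,0,0]],[1,[0,0,0],[0,0,0]]]' >/dev/null;python3 -c "
from h import *
G()"
python3 -m crank '[[1,[0,-0.03,0],[0,0,0]],[1,[0,-0.03,0],[0,0,0]],[1,[0,0,0],[0,0,0]]]' >/dev/null;python3 -c "
from h import *
G()"
```

```text
t 13.95 Gx -37.40 Gy 5.10 z 54.10 Fx -0.1 Fy 0.5 Fz -0.3 M 0.00757909510763204 0.13456884454162818 yaw -11.090811686310305 tilt [ 0.0005  0.     -1.    ] w 0.2507545366131279
t 14.25 Gx -31.43 Gy 5.11 z 54.08 Fx 0.4 Fy -0.4 Fz -0.2 M 0.00787590402101259 0.11362902939027558 yaw -11.093752626453764 tilt [ 0.0005  0.     -1.    ] w 0.24951337089189646
t 14.55 Gx -25.44 Gy 5.12 z 54.07 Fx -1.1 Fy -0.1 Fz -0.2 M 0.0025545846003345064 0.09638438615911299 yaw -11.093072941162328 tilt [ 0.0004 -0.     -1.    ] w 0.24807816888727366
t 14.85 Gx -19.44 Gy 5.14 z 54.09 Fx 0.2 Fy -0.5 Fz 0.7 M -0.027919986368545514 0.10635560373814922 yaw -11.095481379081436 tilt [ 0.0005  0.0001 -1.    ] w 0.248756870660345
```

```bash
python3 -m crank '[[1,[0,-0.04,0],[0,0,0]],[1,[0,-0.05,0],[0,0,0]],[1,[0,-0.05,0],[0,0,0]],[1,[0,0,0],[0,0,0]]]' >/dev/null;python3 -c "
from h import *
G()"
python3 -m crank '[[1,[0.001,-0.05,0],[0,0,0]],[1,[0,-0.05,0],[0,0,0]],[1,[0,-0.05,0],[0,0,0]],[1,[0,0,0],[0,0,0]],[1,[0,0,0],[0,0,0]]]' >/dev/null;python3 -c "
from h import *
G()
c=r.capture('scene');crop(c,230,130,110,130,5,'c1.png')"
```

```text
t 15.25 Gx -5.04 Gy 5.17 z 54.04 Fx 0.4 Fy 0.9 Fz -0.2 M 0.012568639683020081 0.03235462786625692 yaw -11.102393992171725 tilt [ 0.0007  0.     -1.    ] w 0.25415300579978495
t 15.75 Gx 9.05 Gy 4.97 z 53.91 Fx -0.1 Fy -0.8 Fz 0.0 M -0.005491213082682261 0.06829602612546078 yaw -11.101855972757361 tilt [-0.0003  0.     -1.    ] w 0.2527030021475073
```

View pics/c1.png

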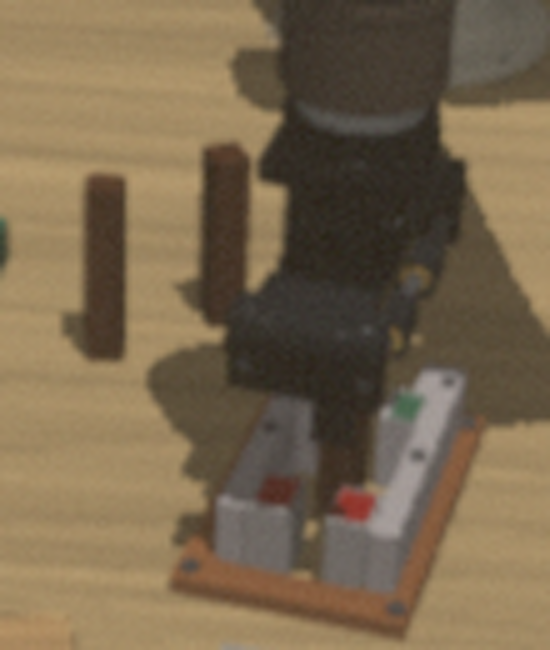

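```bash
python3 -m crank '[[1,[0,-0.03,0],[0,0,0]],[1,[0,-0.03,0],[0,0,0]],[1,[0,0,0],[0,0,0]]]' >/dev/null;python3 -c "
from h import *
G()"
python3 -m crank '[[1,[0,-0.03,0],[0,0,0]],[1,[0,-0.03,0],[0,0,0]],[1,[0,0,0],[0,0,0]]]' >/dev/null;python3 -c "
from h import *
G()"
python3 -m crank '[[1,[0,-0.03,0],[0,0,0]],[1,[0,-0.02,0],[0,0,0]],[1,[0,0,0],[0,0,0]],[1,[0,0,0],[0,0,0]]]' >/dev/null;python3 -c "
from h import *
G()"
```

```text
t 16.1 Gx 15.57 Gy 5.10 z 54.13 Fx -0.8 Fy -1.5 Fz -0.3 M -0.006795296762689813 0.14544280842882648 yaw -11.092505854964097 tilt [ 0.0006  0.     -1.    ] w 0.25057569508707506
t 16.4 Gx 21.57 Gy 5.07 z 54.05 Fx -0.3 Fy 0.9 Fz 0.3 M 0.026419183605313035 0.13423318204495116 yaw -11.094125911002738 tilt [ 0.0004 -0.     -1.    ] w 0.25102988203418874
t 16.8 Gx 26.05 Gy 5.04 z 54.00 Fx 0.6 Fy 0.5 Fz -0.4 M 0.048445897184202204 0.09931678331071869 yaw -11.094532794742241 tilt [-0.0001  0.     -1.    ] w 0.24920243097400932
```

```bash
python3 -m crank '[[1,[0,-0.015,0],[0,0,0]],[1,[0,-0.015,0],[0,0,0]],[1,[0,0,0],[0,0,0]]]' >/dev/null;python3 -c "
from h import *
G()"
python3 -m crank '[[1,[0,-0.01,0],[0,0,0]],[1,[0,-0.01,0],[0,0,0]],[1,[0,0,0],[0,0,0]]]' >/dev/null;python3 -c "
from h import *
G()"
python3 -m crank '[[1,[0,-0.005,0],[0,0,0]],[1,[0,-0.005,0],[0,0,0]],[1,[0,0,0],[0,0,0]]]' >/dev/null;python3 -c "
from h import *
G()"
python3 -m crank '[[1,[0,-0.005,0],[0,0,0]],[1,[0,-0.005,0],[0,0,0]],[1,[0,0,0],[0,0,0]]]' >/dev/null;python3 -c "
from h import *
G()"
```

```text
t 17.1 Gx 29.28 Gy 5.08 z 54.06 Fx 0.2 Fy 0.0 Fz 0.2 M -0.013762864153278907 0.080804637093219 yaw -11.09190562418587 tilt [ 0.0002  0.     -1.    ] w 0.24866034029436376
t 17.4 Gx 31.18 Gy 5.08 z 54.06 Fx -0.5 Fy 0.9 Fz -0.1 M 0.0057480963667655895 0.05312512857470653 yaw -11.091125144375889 tilt [ 0.0001  0.     -1.    ] w 0.24826195283982613
t 17.7 Gx 32.12 Gy 5.05 z 54.03 Fx 0.7 Fy -0.6 Fz -1.7 M 0.0013043566910638047 0.0515882269118348 yaw -11.091148523992857 tilt [ 0. -0. -1.] w 0.250003869843515
t 18.0 Gx 33.13 Gy 5.05 z 54.06 Fx 0.1 Fy -0.6 Fz 0.0 M 0.03052592527545963 0.13205560089568383 yaw -11.093248738733864 tilt [ 0.0001  0.     -1.    ] w 0.2531830188999433
```

```bash
python3 -m crank '[[1,[0,-0.005,0],[0,0,0]],[1,[0,-0.005,0],[0,0,0]],[1,[0,0,0],[0,0,0]]]' >/dev/null;python3 -c "
from h import *
G()"
python3 -m crank '[[1,[0,-0.005,0],[0,0,0]],[1,[0,0,0],[0,0,0]]]' >/dev/null;python3 -c "
from h import *
G()"
python3 -m crank '[[1,[0,-0.005,0],[0,0,0]],[1,[0,0,0],[0,0,0]]]' >/dev/null;python3 -c "
from h import *
G()"
python3 -m crank '[[1,[0,-0.005,0],[0,0,0]],[1,[0,0,0],[0,0,0]]]' >/dev/null;python3 -c "
from h import *
G()"
```

```text
t 18.3 Gx 34.13 Gy 5.07 z 54.05 Fx -0.1 Fy 0.3 Fz -0.8 M -0.009250906773312313 0.0805701728948581 yaw -11.0921264351316 tilt [ 0.0001  0.     -1.    ] w 0.2513392370038567
t 18.5 Gx 34.60 Gy 5.05 z 54.04 Fx -0.8 Fy 0.0 Fz -0.4 M 0.017377497409459226 0.08617416136724368 yaw -11.091081094427336 tilt [ 0. -0. -1.] w 0.25092642889940514
t 18.7 Gx 35.13 Gy 5.05 z 54.06 Fx 1.8 Fy -0.7 Fz -0.3 M 0.061161572739526084 0.08102422987979054 yaw -11.09153246952074 tilt [ 0.0001 -0.     -1.    ] w 0.2526904982156378
t 18.9 Gx 35.61 Gy 5.05 z 54.06 Fx 0.4 Fy -0.3 Fz 0.2 M 0.007184439489409264 0.08407084629555556 yaw -11.088712286780783 tilt [ 0.0001 -0.     -1.    ] w 0.2539106733472122
```

```bash
python3 -m crank '[[1,[0,-0.005,0],[0,0,0]],[1,[0,0,0],[0,0,0]]]' >/dev/null;python3 -c "
from h import *
G()"
python3 -m crank '[[1,[0,-0.005,0],[0,0,0]],[1,[0,0,0],[0,0,0]]]' >/dev/null;python3 -c "
from h import *
G()"
python3 -m crank '[[1,[0,-0.005,0],[0,0,0]],[1,[0,0,0],[0,0,0]]]' >/dev/null;python3 -c "
from h import *
G()"
```

```text
t 19.1 Gx 36.11 Gy 5.07 z 54.07 Fx -0.0 Fy -0.2 Fz -1.5 M -0.03814934255020118 0.11929695749865984 yaw -11.09080585951995 tilt [ 0.0001 -0.     -1.    ] w 0.25411004694258077
t 19.3 Gx 36.63 Gy 5.10 z 54.05 Fx 0.3 Fy -0.1 Fz -0.6 M -0.025223192244879095 0.044465085730603725 yaw -11.086987871600034 tilt [ 0.0001 -0.     -1.    ] w 0.2502216264266361
t 19.5 Gx 37.12 Gy 5.07 z 54.06 Fx -0.1 Fy -0.0 Fz -0.9 M -0.032191264105466244 0.11026847532273396 yaw -11.092818966124161 tilt [ 0.0001 -0.     -1.    ] w 0.2540560230296954
```

```bash
for k in 1; do python3 -m crank '[[1,[0,-0.005,0],[0,0,0]],[1,[0,0,0],[0,0,0]]]' >/dev/null;python3 -c "
from h import *
G()";done
python3 -m crank '[[1,[0,-0.005,0],[0,0,0]],[1,[0,0,0],[0,0,0]]]' >/dev/null;python3 -c "
from h import *
G()"
python3 -m crank '[[1,[0,-0.005,0],[0,0,0]],[1,[0,0,0],[0,0,0]]]' >/dev/null;python3 -c "
from h import *
G()"
```

```text
t 19.7 Gx 37.61 Gy 5.04 z 54.04 Fx -0.2 Fy -0.7 Fz 0.3 M -0.03455801250517611 0.049049852709896605 yaw -11.092143292862579 tilt [ 0. -0. -1.] w 0.2546924844290097
t 19.9 Gx 37.77 Gy 5.02 z 53.97 Fx -0.7 Fy -0.2 Fz -0.3 M 0.024906418789338705 0.40502697050241565 yaw -11.092567044151679 tilt [-0.0007 -0.     -1.    ] w 0.24975941463303153
t 20.1 Gx 37.86 Gy 4.97 z 53.90 Fx -1.9 Fy 0.0 Fz -0.3 M 0.12964784623566328 0.89241585727488 yaw -11.098322421866362 tilt [-0.0016 -0.     -1.    ] w 0.25134865061097134
```

```bash
python3 -m crank '[[1,[0,0,0],[0,0,0]]]' >/dev/null;python3 -c "
from h import *
G()"
python3 -m crank '[[1,[0,-0.005,0],[0,0,0]],[1,[0,0,0],[0,0,0]]]' >/dev/null;python3 -c "
from h import *
G()"
python3 -m crank '[[1,[0,-0.005,0],[0,0,0]],[1,[0,0,0],[0,0,0]]]' >/dev/null;python3 -c "
from h import *
G()"
```

```text
t 20.2 Gx 37.84 Gy 4.93 z 53.86 Fx -3.3 Fy 0.1 Fz 1.1 M 0.14887002951747652 1.043941486066593 yaw -11.094307982493314 tilt [-0.0016 -0.0001 -1.    ] w 0.25261992123831406
t 20.4 Gx 37.90 Gy 4.91 z 53.83 Fx -4.6 Fy 0.7 Fz 2.8 M 0.260725786642522 1.7451966208623957 yaw -11.1017071888878 tilt [-0.0027 -0.     -1.    ] w 0.254388985017442
t 20.6 Gx 37.96 Gy 4.86 z 53.78 Fx -5.6 Fy 2.2 Fz 3.7 M 0.3936587818370373 2.010118080779095 yaw -11.104779209219478 tilt [-0.0036 -0.     -1.    ] w 0.24661045525414332
```

```bash
python3 -m crank '[[1,[0,-0.005,0],[0,0,0]],[1,[0,0,0],[0,0,0]]]' >/dev/null;python3 -c "
from h import *
G()"
python3 -m crank '[[1,[0,-0.005,0],[0,0,0]],[1,[0,0,0],[0,0,0]]]' >/dev/null;python3 -c "
from h import *
G()"
```

```text
t 20.8 Gx 37.97 Gy 4.78 z 53.68 Fx -7.4 Fy 2.3 Fz 3.7 M 0.4031518425451464 2.2688933978015293 yaw -11.113456968835433 tilt [-0.0047 -0.0001 -1.    ] w 0.2549109525587557
t 21.0 Gx 38.01 Gy 4.75 z 53.64 Fx -7.9 Fy 0.7 Fz 4.6 M 0.4892366774810868 2.5050038263727386 yaw -11.115361568394194 tilt [-0.0057 -0.     -1.    ] w 0.24739116023739455
```

```bash
python3 -m crank '[[1,[0,-0.005,0],[0,0,0]],[1,[0,0,0],[0,0,0]]]' >/dev/null;python3 -c "
from h import *
G()"
python3 -m crank '[[1,[0,-0.004,0],[0,0,0]],[1,[0,0,0],[0,0,0]]]' >/dev/null;python3 -c "
from h import *
G()"
python3 -m crank '[[1,[0,0,0],[0,0,0]]]' >/dev/null;python3 -c "
from h import *
G()"
```

```text
t 21.2 Gx 38.05 Gy 4.67 z 53.53 Fx -9.5 Fy 2.2 Fz 4.2 M 0.563690262629657 2.791730294102162 yaw -11.123720748627756 tilt [-0.0068 -0.0001 -1.    ] w 0.25016383227143174
t 21.4 Gx 38.08 Gy 4.63 z 53.51 Fx -9.6 Fy 1.7 Fz 5.2 M 0.6002066470409722 2.9952718708508703 yaw -11.126812973867395 tilt [-0.0075 -0.     -1.    ] w 0.25407675509085964
t 21.5 Gx 38.09 Gy 4.65 z 53.47 Fx -9.6 Fy 0.9 Fz 5.0 M 0.6397293165530473 3.0302753313245443 yaw -11.12781232977654 tilt [-0.0075 -0.0001 -1.    ] w 0.25244380669097194
```

```bash
python3 -m crank '[[1,[0,0,0],[0,0,0]],[1,[0,0,0],[0,0,0]],[1,[0,0,0],[0,0,0]],[1,[0,0,0],[0,0,0]],[1,[0,0,0],[0,0,0]],[1,[0,0,0],[0,0,0]]]' >/dev/null;python3 -c "
from h import *
G()"
python3 -m crank '[[1,[0,0,0],[0,0,0]],[1,[0,0,0],[0,0,0]],[1,[0,0,0],[0,0,0]],[1,[0,0,0],[0,0,0]],[1,[0,0,0],[0,0,0]],[1,[0,0,0],[0,0,0]],[1,[0,0,0],[0,0,0]]]' >/dev/null;python3 -c "
from h import *
G()
c=r.capture('scene');crop(c,230,130,110,130,5,'c2.png')"
```

```text
t 22.1 Gx 38.07 Gy 4.64 z 53.50 Fx -9.9 Fy 0.8 Fz 5.0 M 0.5645108726559692 3.0858699039014263 yaw -11.123338013143863 tilt [-0.0075 -0.0001 -1.    ] w 0.24818185055545833
t 22.8 Gx 38.09 Gy 4.63 z 53.50 Fx -9.5 Fy 2.5 Fz 3.9 M 0.5947795355982245 3.0808454386219513 yaw -11.12709621232949 tilt [-0.0075 -0.     -1.    ] w 0.2505750991279981
```

View pics/c2.png

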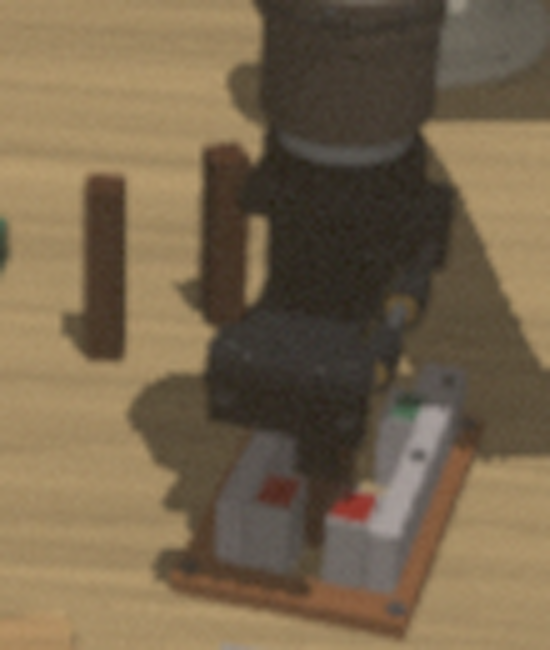

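```bash
python3 -m crank '[[1,[0,0.03,0],[0,0,0]],[1,[0,0.05,0],[0,0,0]],[1,[0,0.05,0],[0,0,0]],[1,[0,0,0],[0,0,0]],[1,[0,0,0],[0,0,0]]]' >/dev/null;python3 -c "
from h import *
G()"
python3 -m crank '[[1,[0,0,-0.1],[0,0,0]],[1,[0,0,-0.2],[0,0,0]],[1,[0,0,-0.3],[0,0,0]],[1,[0,0,-0.3],[0,0,0]],[1,[0,0,0],[0,0,0]],[1,[0,0,0],[0,0,0]]]' >/dev/null;python3 -c "
from h import *
G()
c=r.capture('scene');cv2.imwrite('pics/d1.png',c['img'])
t=r.capture('top');crop(t,330,240,90,90,7,'d2.png');cv2.imwrite('pics/d3.png',t['img'])
cc=cv2.imread('pics/scene0.png');cv2.imwrite('pics/d4.png',cv2.resize(cc[160:220,180:240],None,fx=9,fy=9,interpolation=2))
cc=cv2.imread('pics/top0.png');cv2.imwrite('pics/d5.png',cv2.resize(cc[250:315,340:405],None,fx=9,fy=9,interpolation=2))
"
```

```text
t 23.35 Gx 29.00 Gy 5.18 z 54.38 Fx 0.4 Fy -0.1 Fz 0.1 M -0.002738159705800096 0.0726750253558411 yaw -11.075243232284715 tilt [ 0.0015  0.     -1.    ] w 0.252459231165424
t 23.95 Gx 28.97 Gy 5.29 z 145.50 Fx -0.7 Fy -1.2 Fz -0.2 M 0.03440706302570828 0.15939209665329732 yaw -11.103292814685307 tilt [ 0.0027  0.0008 -1.    ] w 0.2563993387795065
```

View pics/d1.png

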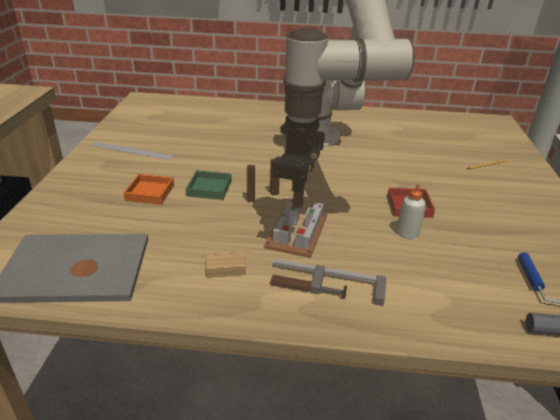

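View pics/d5.png

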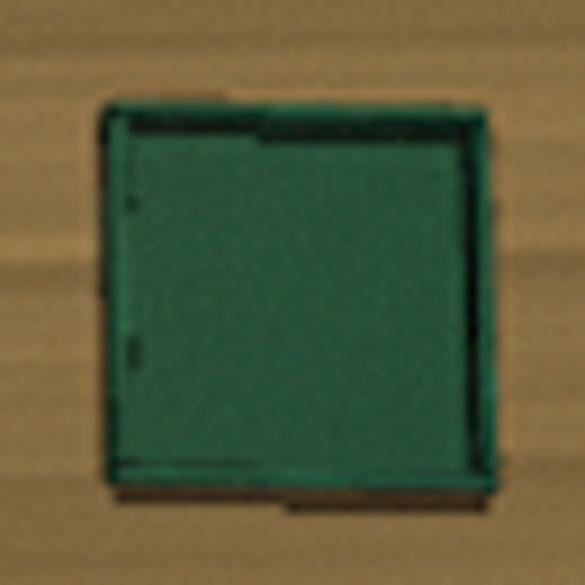

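```bash
python3 -m crank '[[1,[0,0,-0.25],[0,0,0]],[1,[0,0,-0.25],[0,0,0]],[1,[0,0,0],[0,0,0]],[1,[0,0,0],[0,0,0]]]' >/dev/null;python3 -c "
from h import *
to(.419,-.289,.195)"
```

```text
t 24.45 tcp [ 0.6235 -0.0194  0.1932] F [ 0.1786  0.5909 -0.9993] w 0.2515802552774024 J [ 13.   23.1  -2.2  -0.  -64.8 -24.1]
shift tool [ 3.0392  1.4871 -0.0165] n40mm 8.459010398487464 yaw_y 168.89272110080543 tilt [-0.0013  0.0003 -1.    ]
```

```bash
python3 -m crank '[[1,[0.2,0.1,0],[0,0,0]],[1,[0.3,0.15,0],[0,0,0]],[1,[0.35,0.17,0],[0,0,0]],[1,[0.35,0.17,0],[0,0,0]],[1,[0.35,0.17,0],[0,0,0]],[1,[0.35,0.17,0],[0,0,0]],[1,[0.35,0.17,0],[0,0,0]],[1,[0.35,0.17,0],[0,0,0]]]' >/dev/null
python3 -m crank '[[1,[0.25,0.12,0],[0,0,0]],[1,[0.15,0.08,0],[0,0,0]],[1,[0.04,0.02,0],[0,0,0]],[1,[0,0,0],[0,0,0]],[1,[0,0,0],[0,0,0]],[1,[0,0,0],[0,0,0]]]' >/dev/null;python3 -c "
from h import *
to(.419,-.289,.065)"
```

```text
t 25.85 tcp [ 0.4197 -0.2885  0.1937] F [-0.2316 -0.1809 -0.5534] w 0.2491354200453975 J [-16.2  12.2 -18.1  -0.  -59.8   5.2]
shift tool [0.007  0.0055 1.2871] n40mm 3.21789536416102 yaw_y 168.978433730352 tilt [-0.0004  0.0003 -1.    ]
```

```bash
python3 -m crank '[[1,[0,0,0.15],[0,0,0]],[1,[0,0,0.3],[0,0,0]],[1,[0,0,0.3],[0,0,0]],[1,[0,0,0.3],[0,0,0]],[1,[0,0,0.2],[0,0,0]],[1,[0,0,0.05],[0,0,0]],[1,[0,0,0],[0,0,0]],[1,[0,0,0],[0,0,0]]]' >/dev/null;python3 -c "
from h import *
to(.419,-.289,.0555)
c=r.capture('scene');crop(c,160,100,100,120,5,'e1.png')"
```

```text
t 26.65 tcp [ 0.4204 -0.2892  0.0651] F [-0.7192 -0.3525  0.7317] w 0.2520506777053184 J [-16.3  21.2 -27.3   0.  -41.4   5.2]
shift tool [0.0003 0.0141 0.0958] n40mm 0.24216662688689394 yaw_y 168.96639511084172 tilt [ 0.002  -0.0009 -1.    ]
```

View pics/e1.png

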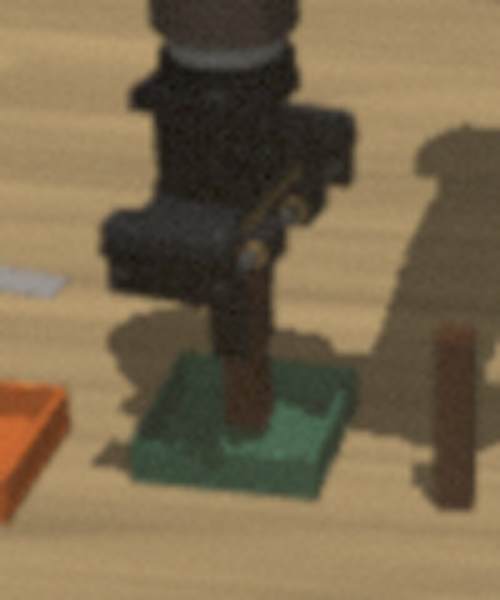

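The peg is over the middle of the green tray. I'll lower it until it touches the floor.

```bash
python3 -m crank '[[1,[0,0,0.03],[0,0,0]],[1,[0,0,0.03],[0,0,0]],[1,[0,0,0.01],[0,0,0]],[1,[0,0,0],[0,0,0]],[1,[0,0,0],[0,0,0]]]' >/dev/null;python3 -c "
from h import *
G()"
python3 -m crank '[[1,[0,0,0.01],[0,0,0]],[1,[0,0,0],[0,0,0]],[1,[0,0,0],[0,0,0]]]' >/dev/null;python3 -c "
from h import *
G()"
python3 -m crank '[[1,[0,0,0.01],[0,0,0]],[1,[0,0,0],[0,0,0]],[1,[0,0,0],[0,0,0]]]' >/dev/null;python3 -c "
from h import *
G()"
```

```text
t 27.2 Gx -119.95 Gy -299.28 z 57.11 Fx -0.6 Fy -0.5 Fz 0.1 M 0.02032716133030575 0.11266003592842647 yaw -11.091855004984568 tilt [ 0.0001 -0.0001 -1.    ] w 0.25319269226048097
t 27.5 Gx -119.98 Gy -299.24 z 56.02 Fx 0.1 Fy 0.1 Fz 0.7 M 0.0051531562723499055 0.08253005263445198 yaw -11.091379852451682 tilt [-0.  0. -1.] w 0.25072744806792
t 27.8 Gx -119.79 Gy -299.29 z 55.47 Fx -0.4 Fy 0.6 Fz 4.4 M 0.26243491116683815 0.41457858587785956 yaw -11.074375548593329 tilt [ 0.0004 -0.0003 -1.    ] w 0.25281170845429696
```

```bash
python3 -m crank '[[0.3,[0,0,0],[0,0,0]],[0.3,[0,0,0],[0,0,0]],[0.1,[0,0,0],[0,0,0]],[0,[0,0,0],[0,0,0]],[0,[0,0,0],[0,0,0]],[-0.5,[0,0,0],[0,0,0]],[-1,[0,0,0],[0,0,0]],[-1,[0,0,0],[0,0,0]]]'
python3 -m crank '[[-1,[0,0,0],[0,0,0]],[-1,[0,0,0],[0,0,0]],[-1,[0,0,-0.1],[0,0,0]],[-1,[0,0,-0.2],[0,0,0]],[-1,[0,0,-0.3],[0,0,0]],[-1,[0,0,-0.3],[0,0,0]],[-1,[0,0,-0.3],[0,0,0]],[-1,[0,0,-0.3],[0,0,0]]]'
python3 -m crank '[[-1,[0,0,0],[0,0,0]],[-1,[0,0,0],[0,0,0]],[-1,[0,0,0],[0,0,0]],[-1,[0,0,0],[0,0,0]]]'
python3 -c "
from h import *
c=r.capture('scene');cv2.imwrite('pics/f1.png',c['img']);crop(c,160,100,100,120,5,'f2.png')
c=r.capture('top');cv2.imwrite('pics/f3.png',c['img'])"
```

```text
time_s: 28.6
tcp_pos: [0.4192, -0.2891, 0.0551]
ee_rot: [[-0.192, -0.981, 0.0], [-0.981, 0.192, 0.0], [-0.0, -0.0, -1.0]]
wrist_force: [-0.1, -0.6, 0.2]
gripper_width: 0.693
time_s: 29.4
tcp_pos: [0.419, -0.2891, 0.2072]
ee_rot: [[-0.192, -0.981, 0.001], [-0.981, 0.192, -0.0], [0.0, -0.001, -1.0]]
wrist_force: [0.8, -0.1, -0.9]
gripper_width: 0.997
time_s: 29.8
tcp_pos: [0.4185, -0.2889, 0.204]
ee_rot: [[-0.192, -0.981, -0.002], [-0.981, 0.192, 0.001], [-0.0, 0.002, -1.0]]
wrist_force: [-0.2, 0.5, 0.0]
gripper_width: 1.001
```

View pics/f1.png

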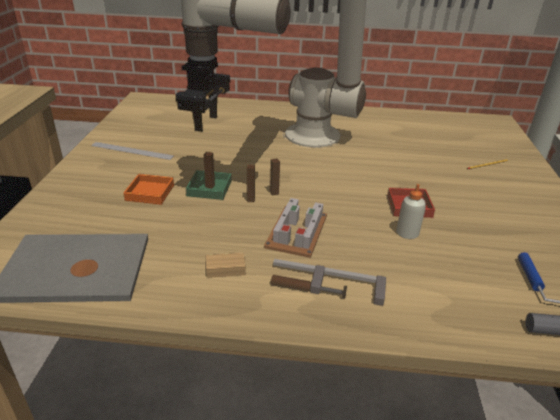

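View pics/f2.png

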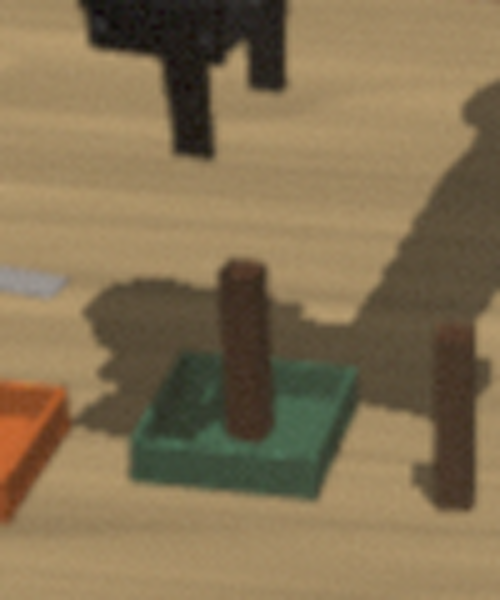

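View pics/f3.png

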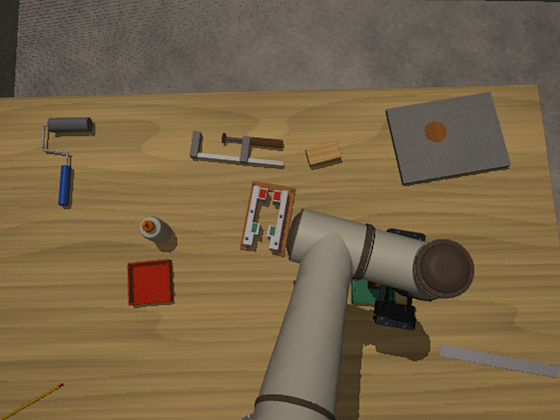

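The peg stands upright in the green tray at scene (209,172). The glue bottle, offcut, clamp and other pegs are where they started, and the gripper is open and clear of everything.

```bash
python3 -c "
from station import r
print(r.finish_job())"
```

```text
the job is handed in; nothing more can be done
None
```

I checked the peg farthest from the base in the gauge. It passed the go gap and was stopped by the no-go gap. It now stands upright in the green pass tray, and I handed the job in at about 30 s of the 69 s allowed.

- **Finding the gap:** I felt both mouth walls, with contacts 24.0 mm apart as expected. The jaws sit about 5 mm to the +y side of the gauge's centre line, and pushing there never passed about 7 N.
- **Go gap:** the peg slid right through from the mouth, foot about 4 mm above the bench, with no contact force above the sensor noise of about 1–2 N.
- **No-go gap:** contact came at peg-axis x ≈ 37.7 mm in gauge axes. The peg was stopped and I held about 9.5–9.9 N for roughly 1.4 s. An upward force of 4–5 N also appeared during this push, and the tool tilted about 0.4°.
- **Disagreement:** 37.7 mm is about 1.7 mm past the 36 mm the description allows as the farthest stop. I put this down to camera calibration error in the gauge's origin.
- **Placing:** the peg touched the tray floor with about 4 N, then I opened the gripper and backed off.
- **Last pictures:** the scene view shows the peg upright in the green tray with the glue bottle, offcut, clamp and other pegs unmoved by eye. In the top view the arm hid much of the green tray, so the upright check rests on the scene view alone.

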